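# Feed the capacitor module through the lane's spring flap

## Robot

A 7-joint arm with a two-finger parallel gripper is mounted at the origin on the work surface. World frame = base frame: x ahead of the robot, y to its left, z up, the work surface at z = 0. Lengths are in m, angles in rad, forces in N, time in s.
With the tool pointing down it reaches from about 0.425 to 0.925 m from the base axis. Payload 6.8 kg.
Tool frame: the origin (TCP) lies between the finger pads; the fingertips stand 14 mm ahead of it and the grasp point (between the pads) lies 5 mm behind it; z points along the fingers, y is the direction in which the jaws open and shut (so a half turn about z gives the same grasp; the last joint's range is limited). The gripper opens to 85 mm and grips with 20 to 120 N. Pads are 22 mm wide; open, the fingers measure 114 mm over their backs; the gripper's body (76 mm by 85 mm) begins 54 mm behind the grasp point. The pads swing forward as they close: fully open they stand 13 mm farther back than shut.
Start: joints at [1, 0.477, 0.022, 1.555, -0.011, 1.109, -0.083], TCP at [0.301, -0.604, 0.245] pointing down, gripper open.
Joint ranges: [-2.96, 2.96], [-0.34, 2.1], [-1.41, 1.46], [0.24, 2.44], [-1.37, 4.51], [0.17, 1.92], [-2.96, 2.96]. Speed limits (rad/s): [2.39, 2.39, 3.14, 3.14, 3.14, 3.14, 3.14].

## Interface

Orientations are given as a unit quaternion [w, x, y, z].
In Python, from station import bot gives the robot as it stands.
- The arm moves only by the shell command python3 -m crank 'ROWS' [FORCE]. ROWS is JSON, a list of rows, each a list of 3 entries, a list of its own where there are three numbers: the shift along the tool's x, y, z in m, then the turn, a rotation vector about the tool's x, y, z in degrees, then the finger opening in m, from 0 to 0.0854. A call has 1 to 10 rows; each row shifts and turns the commanded pose from where the row before left it, along the tool's axes as they then stand; what a row does not reach is not made up. A row lasts 1/8 s, in which the tool goes at most 62.5 mm and 10.7 degrees, less where a joint would pass 70% of its speed; a pose out of reach is approached as far as the arm can. A call is refused whole if a number of a shift passes 0.0625 or a number of a turn 10.7, either way. A call with a gripper value outside its range is refused whole. The fingers move at their own pace and stop on an object; FORCE is the grip in N (left out, the last holds). Time passes only in rows, so rows that do not move let the fingers close. It gives the time, the measured TCP pose, the force and the opening at its end, in the units of the state.
- bot.get_obs(): the state, without advancing time (a new reading comes with each control period).
- bot.read_camera(name): name is "scene" or "top"; returns (picture, depth): 384x512x3 uint8, red, green, blue; 384x512 float32, m along the optical axis (not along the pixel's ray), 0 where there is no reading.
- bot.calibration(name): a dict with "fx", "fy", "cx", "cy" (pixels), "D" ([k1, k2, p1, p2, k3] as OpenCV has them; the pictures are not rectified), "extrinsics" (4x4, takes a point from camera to world coordinates). Camera axes: x right, y down, z forward; pixel columns grow to the right and rows downward; lengths in m; the calibration is good to about 2 mm. A picture is of the moment at which its call begins. calibration takes no time and is no camera call.
- bot.hand_in(): hands the job in, once; it reports no verdict.
The state is a dict: "t": time; "q": joint angles; "joint_vel": joint speeds; "joint_torque": joint torques, N m; "eef_pos": TCP position; "tool_rot": TCP orientation; "contact_force": force on the tool from outside, world axes, zero at the start; "torque": the same for the moment, N m; "gripper_width": opening from 0.0 (shut) to 1.0 (fully open).
Only numpy, scipy, OpenCV 4.12 (cv2) and the standard library are available. Lean on these libraries where they do the work, as an engineer would, in place of code of your own. Each camera call takes 0.05 s, during which the arm holds its last target.

## Task

Set the module with the three capacitor cans into the open loading end of the aluminium lane, lengthwise and flat on its floor, then push it along the lane through the spring flap (not lifted over it) until it is wholly past and the flap has swung fully shut behind it. Leave the module lying flat in the lane, and do not disturb the other two modules.

Things in the scene. Friction and masses are not known exactly. Their poses are not given: they have to be found in the camera images.
- cap_module_center (a point): Centre of the loose capacitor module (0.22 kg), 27 mm above its underside. Black carrier 90 (x) x 50 (y) x 12 mm with a green board; a 3 mm thick, 50 mm wide plate at each end rises to 30 mm. Three aluminium cans, 24 mm diameter, at x = -27, 0, 27 mm, from 12 to 54 mm high; best grasped across y by the middle can. Upright on the bench, in one of three places. Either end may lead.
- coil_module_center (a point): Centre (27 mm above its underside) of another module in the same 90 x 50 mm carrier, long along x, carrying one dark square transformer block, 48 mm high, with a copper winding. Leave alone.
- sink_module_center (a point): Centre (27 mm above its underside) of the third module, same 90 x 50 mm carrier, long along x, carrying a finned aluminium heat sink up to 43 mm high. Leave alone.
- lane: Fixed aluminium lane, open on top. Origin on the bench at mid-channel, where the shut flap stands; x = direction of feed, y = left of feed, z up. Floor 4 mm above the bench from x = -145 mm (open mouth) to 190. Walls 16 mm high; channel y = -32 to 32 before the flap, -32 to 46 after. Gate posts 56 mm high outside the channel at y = 43 and -40.
- lane_load (a point): Middle of the loading end: on the lane floor (4 mm above the bench) at lane x = -80, y = 0 mm; axes as the lane. A module loaded with its centre here is clear of the flap by 35 mm, and the fingers can come down behind it, outside the mouth, to push.
- lane_stop (a point): Foot of the upright end stop (top 34 mm above the bench), on the lane floor at lane x = 190, y = 0 mm; axes as the lane. A module resting against it has its centre at lane x = 145 mm. Behind it is a grey box 60 mm high, lane x = 200 to 290 mm.
- flap (a joint): Angle of the spring flap: upright plate, black mouthward, 70 mm long, from 7 to 49 mm above the bench, on a vertical hinge at lane x = 0, y = 40 mm. 0 = shut across the lane; grows to 1.45 rad as it is pushed inwards (lane +x), its only way; a few newtons open it. It shuts by itself once nothing is in its sweep (to lane x = 70 mm): module centre past x = 116 mm and the fingers lifted out.
Not all that is in view belongs to the job. What is shaped like the part that bears cap_module_center but yellow is not meant.

How it is judged:
By the outcome, as a careful person would: the job done as asked, in the order asked, and still so for the second after the job is handed in, with the robot touching nothing.
It also fails if it takes over 51 s, if anything falls off the work surface, if the arm or the gripper's body presses on something with over 40 N, if the wrist force passes 120 N, or if a joint passes its speed limit or range.

## Working session

There is one attempt and no reset: what is moved stays moved. The work goes in short steps, Python scripts to look and compute and a shell command to move; the robot and the scene stay as the last step left them, time stands still between calls to the robot, and variables do not carry over. Pictures are saved under pics/ and viewed, and the job is handed in when it is done.

```bash
ls; mkdir -p pics; python3 - <<'E'
from station import bot
import cv2,numpy as np
o=bot.get_obs();print(o)
for n in("scene","top"):
    p,d=bot.read_camera(n);np.savez(f"pics/{n}0.npz",p=p,d=d)
    cv2.imwrite(f"pics/{n}0.png",cv2.cvtColor(p,cv2.COLOR_RGB2BGR))
    c=bot.calibration(n);print(n,c)
E
```

```text
pics
{'t': 0.0, 'q': array([ 0.99989142,  0.47781015,  0.02234592,  1.55642585, -0.01148974,
        1.10930197, -0.08309082]), 'joint_vel': array([-0.00193486, -0.00129389,  0.00014886, -0.00089971,  0.00293388,
       -0.00097673,  0.00108329]), 'joint_torque': array([-6.42322320e-04, -5.96440315e+01,  1.60756968e+00, -2.81198663e+01,
        1.24169749e-02,  9.28861904e-03,  2.40048348e-05]), 'eef_pos': array([ 0.30109604, -0.60350452,  0.24432989]), 'tool_rot': array([-8.64492718e-04,  9.73341853e-01,  2.29357387e-01, -2.79310196e-04]), 'contact_force': array([-1.03115513,  0.60917452, -0.68251999]), 'torque': array([ 0.05110556, -0.03872978, -0.05391353]), 'gripper_width': 0.9966974390328537}
scene {'fx': 472.06934146047007, 'fy': 472.06934146047007, 'cx': 247.10393941830586, 'cy': 197.30460339817847, 'D': array([-0.08706596,  0.        ,  0.        ,  0.        ,  0.        ]), 'extrinsics': array([[ 8.80562883e-01,  2.93276997e-01, -3.72287003e-01,
         8.72991578e-01],
       [ 4.73929258e-01, -5.44477842e-01,  6.92051254e-01,
        -7.31460950e-01],
       [ 2.60689172e-04, -7.85832350e-01, -6.18439528e-01,
         7.39340283e-01],
       [ 0.00000000e+00,  0.00000000e+00,  0.00000000e+00,
         1.00000000e+00]])}
top {'fx': 486.26449918700956, 'fy': 486.26449918700956, 'cx': 257.347560106788, 'cy': 192.92079331016393, 'D': array([-0.14189627,  0.        ,  0.        ,  0.        ,  0.        ]), 'extrinsics': array([[ 7.69377318e-05, -9.92666979e-01,  1.20881194e-01,
         3.06896156e-01],
       [-9.99916620e-01, -1.63731435e-03, -1.28090775e-02,
         4.48485707e-02],
       [ 1.29130687e-02, -1.20870129e-01, -9.92584336e-01,
         1.29017152e+00],
       [ 0.00000000e+00,  0.00000000e+00,  0.00000000e+00,
         1.00000000e+00]])}
```

View pics/scene0.png

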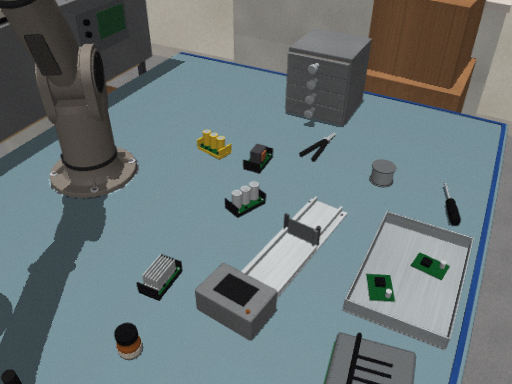

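View pics/top0.png

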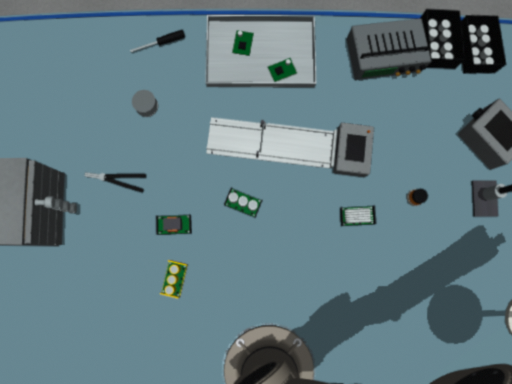

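The scene shows the silver-can black module at (245,198), its yellow twin at (213,143), the coil module at (258,157), the heat sink at (160,276) and the lane running from the mouth at (335,208) to the box at (236,298). In the top view, the candidates for the capacitor module are: black/green with three silver cans (243,202), which fits the description; the yellow look-alike (174,279); the coil (173,224); the sink (358,215); and the twin-row black boxes (440,40) and (482,45). Next I'll check with close crops.

```bash
cat > h.py <<'E'
import cv2,numpy as np
from station import bot
def ray(n,pts):
    c=bot.calibration(n);K=np.array([[c['fx'],0,c['cx']],[0,c['fy'],c['cy']],[0,0,1.]])
    u=cv2.undistortPoints(np.array(pts,float).reshape(-1,1,2),K,c['D']).reshape(-1,2)
    E=c['extrinsics'];return E[:3,3],(np.c_[u,np.ones(len(u))])@E[:3,:3].T
def onz(n,pts,z):
    o,d=ray(n,pts);return o+d*((z-o[2])/d[:,2])[:,None]
def proj(n,P):
    c=bot.calibration(n);K=np.array([[c['fx'],0,c['cx']],[0,c['fy'],c['cy']],[0,0,1.]])
    E=np.linalg.inv(c['extrinsics']);r,_=cv2.Rodrigues(E[:3,:3])
    return cv2.projectPoints(np.array(P,float).reshape(-1,1,3),r,E[:3,3],K,c['D'])[0].reshape(-1,2)
def shot(n,tag):
    p,d=bot.read_camera(n);np.savez(f"pics/{n}{tag}.npz",p=p,d=d);return p,d
def crop(n,p,x0,y0,x1,y1,s,fn):
    cv2.imwrite(fn,cv2.resize(cv2.cvtColor(p[y0:y1,x0:x1],cv2.COLOR_RGB2BGR),None,fx=s,fy=s,interpolation=cv2.INTER_CUBIC))
E
python3 - <<'E'
from h import *
p=np.load('pics/top0.npz')['p'];crop('top',p,195,105,345,225,5,'pics/tc.png')
p=np.load('pics/scene0.npz')['p'];crop('scene',p,210,170,360,280,5,'pics/sc.png')
E
```

```text
(no output)
```

View pics/tc.png

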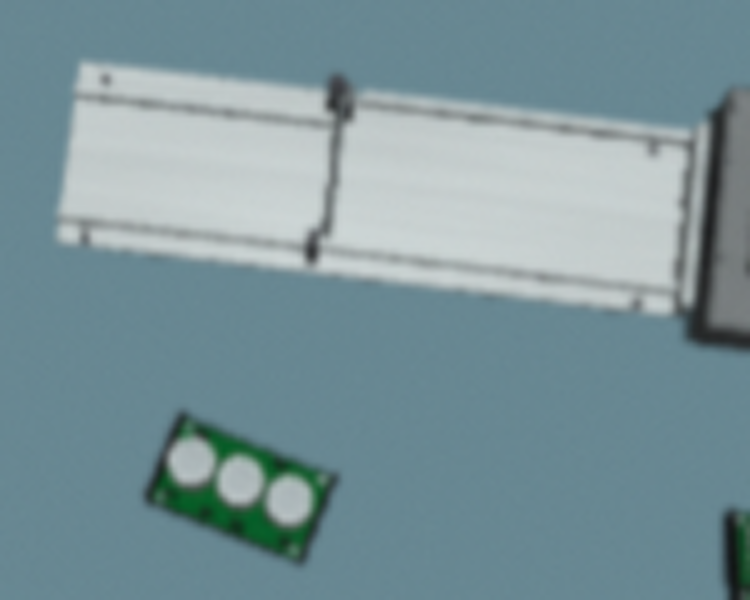

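View pics/sc.png

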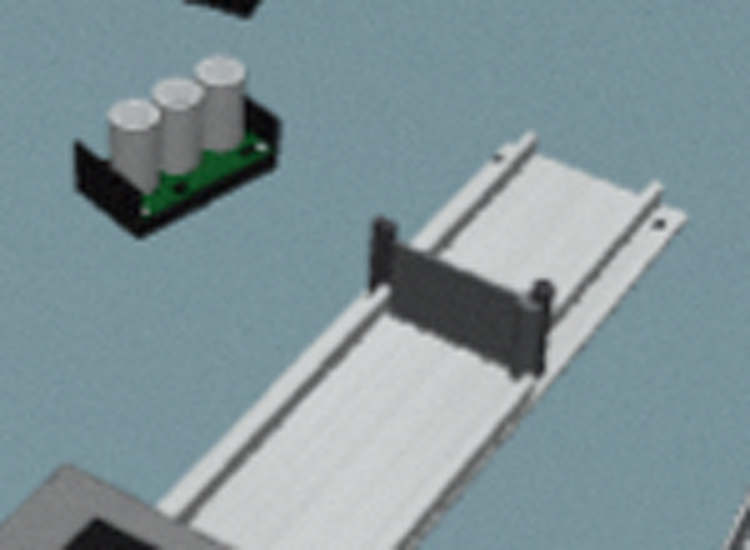

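The crops confirm the choice: a black carrier with three silver cans (top (243,202)). The lane mouth is at the left in the top view, and the hinge post is on the upper side, which is consistent with left of feed. Next I'll measure the geometry.

```bash
python3 - <<'E'
from h import *
def cloud(n):
    f=np.load(f'pics/{n}0.npz');p,d=f['p'],f['d']
    v,u=np.mgrid[:384,:512];o,r=ray(n,np.c_[u.ravel(),v.ravel()])
    return p,(o+r*d.reshape(-1,1)).reshape(384,512,3),d
for n in('top','scene'):
    p,W,d=cloud(n);np.save(f'pics/W{n}.npy',W)
    X=W[...,0];Y=W[...,1];Z=W[...,2]
    print(n,'bench z',np.median(Z[200:215,290:320]) if n=='top' else np.median(Z[330:370,200:300]), (d==0).mean())
p=np.load('pics/top0.npz')['p']
W=np.load('pics/Wtop.npy')
for v in (128,132,136,140,144,148,152,156): print(v,np.round(W[v,205:340:9,2]*1000).astype(int))
# bright lane mask
hsv=cv2.cvtColor(p,cv2.COLOR_RGB2HSV)
m=((hsv[...,1]<40)&(hsv[...,2]>150)).astype(np.uint8)
m[:112]=0;m[172:]=0;m[:,:200]=0;m[:,336:]=0
ys,xs=np.nonzero(m);P=onz('top',np.c_[xs,ys],0.004);r=cv2.minAreaRect((P[:,:2]*1000).astype(np.float32));print('lane rect',r,cv2.boxPoints(r))
# cans
m=((hsv[...,1]<50)&(hsv[...,2]>150)).astype(np.uint8);m2=np.zeros_like(m);m2[185:220,222:265]=m[185:220,222:265]
k,l,s,c=cv2.connectedComponentsWithStats(m2)
for i in range(1,k):
    if s[i,4]>20: print(s[i],c[i],onz('top',[c[i]],0.054)*1000)
p2=np.load('pics/scene0.npz')['p']
E
```

```text
top bench z -0.0003266072913357121 0.003911336263020833
scene bench z -0.0005248738746689852 0.00384521484375
128 [ 0  2  2 -3  6 12 17  8  8 10 21  9  3 -4 -5]
132 [-3  4  3  7  0  9  7  2  6  4  7  2  7 15 13]
136 [-2  3  2  2  1  3  4  5  7  4  0  5  4  6  0]
140 [2 3 2 0 1 8 5 5 4 0 2 6 0 3 2]
144 [-4  9  2  3  6  3  0  3  3  8  1  8  7 -3  6]
148 [ 0 15  2  7  4  5  0  6  7  2  4 -2  4  0  2]
152 [  -1    6 1290    6    9   13   16    5    3   -1    2   -1    1   -1
   -2]
156 [ 0  0 -3  0  2  0  5 -1 11 13  3  2  5  0  6]
lane rect ((601.9774169921875, -8.985443115234375), (344.3208312988281, 106.05429077148438), 83.99885559082031) [[ 531.24176 -174.6585 ]
 [ 636.7149  -185.74629]
 [ 672.7131   156.6876 ]
 [ 567.2399   167.7754 ]]
[229 193   9   9  61] [232.83606557 196.78688525] [[447.37664325  91.6000286   54.        ]]
[239 196   8  10  63] [242.49206349 200.57142857] [[437.68274446  66.86371808  54.        ]]
[249 200   8  10  63] [252.49206349 204.57142857] [[427.45075908  41.29394276  54.        ]]
```

```bash
python3 - <<'E'
from h import *
a=np.array([-.1046,-.9945]);b=np.array([.9945,-.1046])
M=np.array([(672.7+567.2)/2,(156.7+167.8)/2])/1000
O=M+0.145*a;print('O0',O)
for n in('top','scene'):
    g=cv2.cvtColor(np.load(f'pics/{n}0.npz')['p'],cv2.COLOR_RGB2GRAY).astype(np.float32)
    for z in(.004,.020):
      for x0,x1 in((-.135,-.09),(-.06,-.02),(.03,.08),(.1,.15)):
        if n=='scene' and z==.02: pass
        ys=np.arange(-.064,.066,.002);pr=[]
        for x in np.arange(x0,x1,.003):
            P=O+x*a+ys[:,None]*b;px=proj(n,np.c_[P,np.full(len(P),z)]).astype(np.float32)
            pr.append(cv2.remap(g,px[:,0:1],px[:,1:2],cv2.INTER_LINEAR).ravel())
        print(n,z,x0,' '.join(f'{int(y*1000)}:{int(v)}' for y,v in zip(ys+1e-6,np.mean(pr,0))))
E
```

```text
O0 [0.604783  0.0180475]
top 0.004 -0.135 -63:127 -61:127 -59:127 -57:127 -55:126 -53:126 -51:129 -49:139 -47:159 -45:177 -43:187 -41:189 -39:180 -37:165 -35:158 -33:169 -31:187 -29:197 -27:200 -25:200 -23:201 -21:202 -19:203 -17:203 -15:203 -13:202 -11:201 -9:201 -7:200 -5:200 -3:199 -1:198 0:198 2:198 4:200 6:201 8:202 10:203 12:202 14:201 16:201 18:201 20:201 22:201 24:200 26:199 28:193 30:176 32:156 34:155 36:173 38:188 40:193 42:191 44:190 46:192 48:194 50:185 52:166 54:145 56:132 58:128 60:127 62:127 64:127
top 0.004 -0.06 -63:127 -61:127 -59:127 -57:127 -55:127 -53:128 -51:135 -49:154 -47:179 -45:197 -43:204 -41:200 -39:185 -37:170 -35:168 -33:184 -31:198 -29:205 -27:206 -25:207 -23:208 -21:208 -19:208 -17:207 -15:206 -13:206 -11:206 -9:205 -7:205 -5:204 -3:203 -1:202 0:201 2:202 4:203 6:205 8:205 10:205 12:204 14:203 16:202 18:201 20:201 22:200 24:200 26:197 28:188 30:168 32:156 34:164 36:183 38:194 40:197 42:197 44:197 46:196 48:191 50:175 52:155 54:138 56:130 58:127 60:127 62:127 64:127
top 0.004 0.03 -63:127 -61:127 -59:127 -57:127 -55:127 -53:132 -51:146 -49:170 -47:191 -
[... 6086 characters left out ...]
 6:201 8:200 10:200 12:202 14:204 16:204 18:204 20:202 22:202 24:200 26:199 28:199 30:199 32:199 34:200 36:201 38:201 40:199 42:197 44:198 46:201 48:202 50:181 52:134 54:108 56:119 58:125 60:132 62:138 64:139
scene 0.02 0.1 -63:139 -61:139 -59:140 -57:140 -55:140 -53:139 -51:139 -49:139 -47:139 -45:140 -43:146 -41:167 -39:192 -37:201 -35:202 -33:188 -31:146 -29:106 -27:110 -25:150 -23:190 -21:201 -19:202 -17:203 -15:203 -13:202 -11:201 -9:202 -7:203 -5:202 -3:201 -1:201 0:202 2:203 4:202 6:200 8:199 10:201 12:204 14:204 16:205 18:205 20:204 22:203 24:202 26:202 28:204 30:204 32:204 34:204 36:203 38:203 40:200 42:199 44:203 46:204 48:197 50:161 52:114 54:110 56:120 58:125 60:136 62:140 64:140
```

```bash
cat >> h.py <<'E'
_a=np.array([-.1046,-.9945])-.0145*np.array([.9945,-.1046]);A=_a/np.linalg.norm(_a);B=np.array([-A[1],A[0]])
O=np.array([0.604783,0.0180475])-.0010*B
def L2W(x,y): return O+np.asarray(x)[...,None]*A+np.asarray(y)[...,None]*B
def W2L(P): d=np.asarray(P)[...,:2]-O; return np.stack([d@A,d@B],-1)
E
python3 - <<'E'
from h import *
print(A,B,O,np.degrees(np.arctan2(A[1],A[0])))
for n in('top','scene'):
    g=cv2.cvtColor(np.load(f'pics/{n}0.npz')['p'],cv2.COLOR_RGB2GRAY).astype(np.float32)
    for z,xs in((.004,np.arange(-.155,-.135,.002)),(.049,np.arange(-.024,.024,.002))):
        pr=[]
        for y in np.arange(-.02,.021,.004):
            px=proj(n,np.c_[L2W(xs,np.full(len(xs),y)),np.full(len(xs),z)]).astype(np.float32)
            pr.append(cv2.remap(g,px[:,0:1],px[:,1:2],cv2.INTER_LINEAR).ravel())
        print(n,z,' '.join(f'{round(y*1000)}:{int(v)}' for y,v in zip(xs,np.mean(pr,0))))
W=np.load('pics/Wtop.npy').reshape(-1,3)
for w in('top','scene'):
    W=np.load(f'pics/W{w}.npy').reshape(-1,3);l=W2L(W)
    k=(W[:,2]>.03)&(W[:,2]<.065)&(abs(l[:,0])<.03)&(abs(l[:,1])<.06);print(w,k.sum(),np.median(l[k],0)*1000,np.percentile(l[k][:,1]*1000,[3,97]))
    k=(W[:,2]>.05)&(W[:,2]<.07)&(abs(l[:,0]-.245)<.08)&(abs(l[:,1])<.06);print('box',np.percentile(l[k]*1000,[3,97],axis=0))
# cans in scene
p=np.load('pics/scene0.npz')['p'];h=cv2.cvtColor(p,cv2.COLOR_RGB2HSV)
m=((h[...,1]<40)&(h[...,2]>185)).astype(np.uint8);m2=np.zeros_like(m);m2[175:220,222:270]=m[175:220,222:270]
k,l,s,c=cv2.connectedComponentsWithStats(m2)
for i in range(1,k):
    if s[i,4]>15: print(s[i],c[i],onz('scene',[c[i]],0.054)*1000)
print([proj('scene',[[.4377,.0669,.054]])])
E
```

```text
[-0.11900944 -0.99289312] [ 0.99289312 -0.11900944] [0.60379011 0.01816651] -96.83493807766367
top 0.004 -155:127 -153:127 -151:127 -149:129 -147:138 -145:158 -143:182 -141:195 -139:200 -137:200
top 0.049 -24:199 -22:198 -20:199 -18:199 -16:199 -14:198 -12:198 -10:198 -8:196 -6:189 -4:169 -2:136 0:126 2:149 4:180 6:197 8:201 10:202 12:202 14:202 16:202 18:202 20:202 22:202
scene 0.004 -155:138 -153:137 -151:138 -149:139 -147:143 -145:153 -143:170 -141:189 -139:198 -137:201
scene 0.049 -24:188 -22:188 -20:188 -18:188 -16:189 -14:188 -12:188 -10:186 -8:187 -6:188 -4:188 -2:179 0:153 2:112 4:77 6:60 8:58 10:57 12:57 14:58 16:58 18:58 20:57 22:56
top 85 [-0.28321557 14.92329688] [-43.50331286  43.45074315]
box [[201.02364664 -56.04763521]
 [287.42276308  55.8953809 ]]
scene 292 [ 1.99514025 10.1360453 ] [-40.4023618   46.93255416]
box [[205.80452092 -55.42434809]
 [290.22731767  56.77421778]]
[array([[244.98350701, 187.44053175]])]
```

Lane frame checks out: mouth edge about -144 mm (given -145), flap within 1–2 mm of 0, posts symmetric and the box at x = 201–290. The can spacing is 26.6 and 27.5 mm (given 27), and the scene view agrees with the module centre of (0.4375, 0.0665). Rotating the tool first.

```bash
python3 -m crank '[[[0,0,0],[0,0,-10.5],0.0854],[[0,0,0],[0,0,-10.5],0.0854],[[0,0,0],[0,0,-10.5],0.0854],[[0,0,0],[0,0,-10.4],0.0854],[[0,0,0],[0,0,0],0.0854]]' 40
cat >> h.py <<'E'
from scipy.spatial.transform import Rotation as Rt
def pose():
    o=bot.get_obs();q=o['tool_rot'];R=Rt.from_quat([q[1],q[2],q[3],q[0]]).as_matrix();return np.array(o['eef_pos']),R,o
def rep(target=None,ang=None):
    p,R,o=pose();print('t',o['t'],'p',p.round(4),'xang',np.degrees(np.arctan2(R[1,0],R[0,0])).round(2),'z',R[:,2].round(3),'F',np.round(o['contact_force'],1),'w',round(o['gripper_width'],3),'q',np.round(o['q'],2))
    if target is not None: print('tool shift mm',(R.T@(np.array(target)-p)*1000).round(1))
    if ang is not None: print('turn z deg',-(ang-np.degrees(np.arctan2(R[1,0],R[0,0]))))
E
python3 -c "
from h import *
rep([.52,-.3,.2],68.4);rep([.4377,.0668,.15])"
```

```text
t: 0.72
eef_pos: [0.301, -0.6038, 0.2448]
tool_rot: [-0.0, 0.828, 0.561, 0.0]
contact_force: [-0.1, 0.1, -0.1]
gripper_width: 0.998
t 0.725 p [ 0.301  -0.6038  0.2448] xang 68.31 z [-0.     0.001 -1.   ] F [-0.1  0.1 -0.1] w 0.998 q [ 1.11  0.48 -0.13  1.55  0.07  1.12  0.58]
tool shift mm [363.2  91.2  45. ]
turn z deg -0.08870431774039389
t 0.725 p [ 0.301  -0.6038  0.2448] xang 68.31 z [-0.     0.001 -1.   ] F [-0.1  0.1 -0.1] w 0.998 q [ 1.11  0.48 -0.13  1.55  0.07  1.12  0.58]
tool shift mm [ 673.6 -120.8   95.4]
```

```bash
python3 -m crank '[[[0.02,0.005,0.003],[0,0,0],0.08],[[0.038,0.01,0.005],[0,0,0],0.08],[[0.038,0.01,0.005],[0,0,0],0.08],[[0.038,0.01,0.005],[0,0,0],0.08],[[0.038,0.01,0.005],[0,0,0],0.08],[[0.038,0.01,0.005],[0,0,0],0.08],[[0.038,0.01,0.005],[0,0,0],0.08],[[0.038,0.01,0.005],[0,0,0],0.08],[[0.038,0.01,0.005],[0,0,0],0.08],[[0.038,0.01,0.005],[0,0,0],0.08]]'
python3 -c "
from h import *
rep([.4377,.0668,.15],68.4)"
```

```text
t: 1.98
eef_pos: [0.5238, -0.2993, 0.197]
tool_rot: [-0.0, 0.827, 0.562, 0.0]
contact_force: [0.5, 0.3, -0.1]
gripper_width: 0.938
t 1.975 p [ 0.5238 -0.2993  0.197 ] xang 68.34 z [-0.     0.001 -1.   ] F [ 0.5  0.3 -0.1] w 0.938 q [ 0.61  0.42 -0.25  1.77  0.12  0.97 -0.07]
tool shift mm [ 308.5 -215.1   47.2]
turn z deg -0.058292741500565626
```

```bash
python3 -m crank '[[[0.02,-0.014,0.004],[0,0,0],0.08],[[0.036,-0.025,0.005],[0,0,0],0.08],[[0.036,-0.025,0.005],[0,0,0],0.08],[[0.036,-0.025,0.005],[0,0,0],0.08],[[0.036,-0.025,0.005],[0,0,0],0.08],[[0.036,-0.025,0.005],[0,0,0],0.08],[[0.036,-0.025,0.005],[0,0,0],0.08],[[0.036,-0.025,0.005],[0,0,0],0.08],[[0.03,-0.02,0.004],[0,0,0],0.08],[[0,0,0],[0,0,0],0.08]]'
python3 -c "
from h import *
rep([.4377,.0668,.15],68.4)
p,d=shot('scene','1');crop('s',p,180,120,330,235,5,'pics/s1.png')"
```

```text
t: 3.22
eef_pos: [0.4381, 0.0592, 0.1542]
tool_rot: [-0.001, 0.826, 0.564, 0.0]
contact_force: [-0.1, 0.5, 0.5]
gripper_width: 0.938
t 3.225 p [0.4381 0.0592 0.1542] xang 68.67 z [-0.     0.001 -1.   ] F [-0.1  0.5  0.5] w 0.938 q [ 0.11  0.25 -0.43  2.16  0.15  0.76 -0.79]
tool shift mm [ 7.  -3.1  4.2]
turn z deg 0.26953082110217963
```

View pics/s1.png

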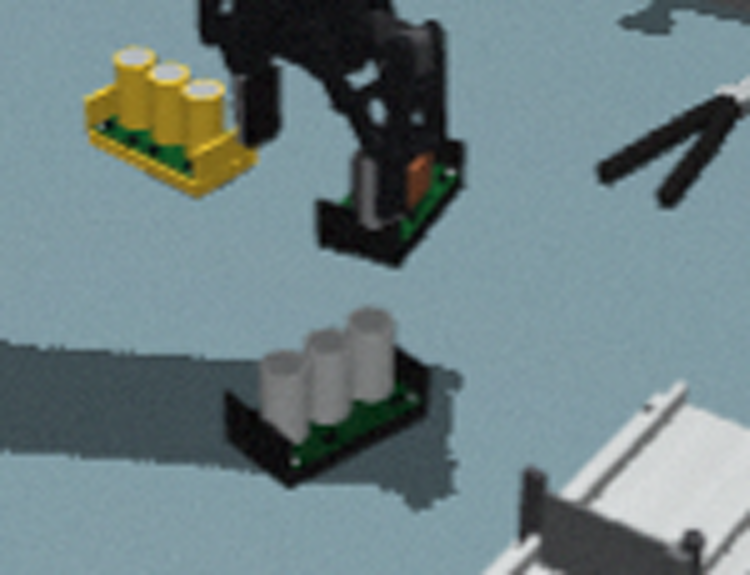

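The open gripper is above and behind the module (cans at crop (328,370)), with no overlap. Aligning, then lowering.

```bash
python3 -m crank '[[[0.007,-0.003,0.02],[0,0,0.3],0.065],[[0,0,0.03],[0,0,0],0.065],[[0,0,0.028],[0,0,0],0.065],[[0,0,0.02],[0,0,0],0.065],[[0,0,0.01],[0,0,0],0.065],[[0,0,0],[0,0,0],0.065]]'
python3 -c "
from h import *
rep([.4377,.0668,.036],68.4)
p,d=shot('scene','2');crop('s',p,180,120,330,235,5,'pics/s2.png')"
```

```text
t: 4.03
eef_pos: [0.4392, 0.0626, 0.0461]
tool_rot: [-0.0, 0.829, 0.56, -0.001]
contact_force: [0.5, 1.0, 0.3]
gripper_width: 0.761
t 4.025 p [0.4392 0.0626 0.0461] xang 68.05 z [-0.001 -0.    -1.   ] F [0.5 1.  0.3] w 0.761 q [ 0.01  0.45 -0.35  2.22  0.31  0.52 -0.96]
tool shift mm [ 3.4 -2.9 10.1]
turn z deg -0.3514238206185212
```

View pics/s2.png

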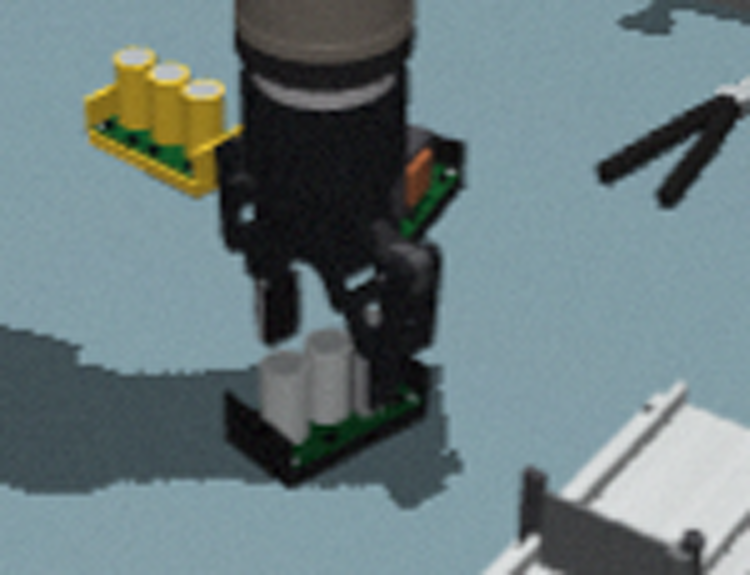

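The fingertips straddle the middle can: the tip midpoint at crop (330,362) matches the can at about (328,362). Final correction, then close.

```bash
python3 -m crank '[[[0.003,-0.003,0.005],[0,0,0],0.065],[[0,0,0.005],[0,0,0],0.065],[[0,0,0],[0,0,0],0.065]]'
python3 -c "
from h import *
rep([.4377,.0668,.036],68.4)"
```

```text
t: 4.45
eef_pos: [0.4376, 0.0669, 0.0361]
tool_rot: [-0.0, 0.828, 0.56, -0.0]
contact_force: [0.3, 0.4, 0.2]
gripper_width: 0.762
t 4.45 p [0.4376 0.0669 0.0361] xang 68.13 z [-0. -0. -1.] F [0.3 0.4 0.2] w 0.762 q [-0.01  0.47 -0.34  2.23  0.32  0.49 -0.98]
tool shift mm [-0.1  0.2  0.1]
turn z deg -0.26713748538139725
```

```bash
python3 -m crank '[[[0,0,0],[0,0,0],0.035],[[0,0,0],[0,0,0],0.02],[[0,0,0],[0,0,0],0.015],[[0,0,0],[0,0,0],0.015],[[0,0,0],[0,0,0],0.015],[[0,0,0],[0,0,0],0.015]]' 40
python3 -m crank '[[[0,0,-0.01],[0,0,0],0.015],[[0,0,-0.025],[0,0,0],0.015],[[0,0,-0.03],[0,0,0],0.015],[[0,0,-0.03],[0,0,0],0.015],[[0,0,0],[0,0,0],0.015]]'
python3 -c "
from h import *
rep([.6133,.0976,.13],83.17)
p,d=shot('scene','3');crop('s',p,180,100,330,215,5,'pics/s3.png')"
```

```text
t: 5.2
eef_pos: [0.4379, 0.0668, 0.0365]
tool_rot: [0.0, 0.829, 0.56, 0.0]
contact_force: [-1.1, -0.5, 5.5]
gripper_width: 0.268
t: 5.82
eef_pos: [0.439, 0.0671, 0.1333]
tool_rot: [0.001, 0.829, 0.56, 0.002]
contact_force: [-0.2, 0.1, -2.3]
gripper_width: 0.267
t 5.825 p [0.439  0.0671 0.1333] xang 68.1 z [ 0.004  0.001 -1.   ] F [-0.2  0.1 -2.3] w 0.267 q [ 0.09  0.29 -0.43  2.17  0.18  0.71 -0.85]
tool shift mm [ 93.3 150.3   4. ]
turn z deg -15.074601964532206
```

View pics/s3.png

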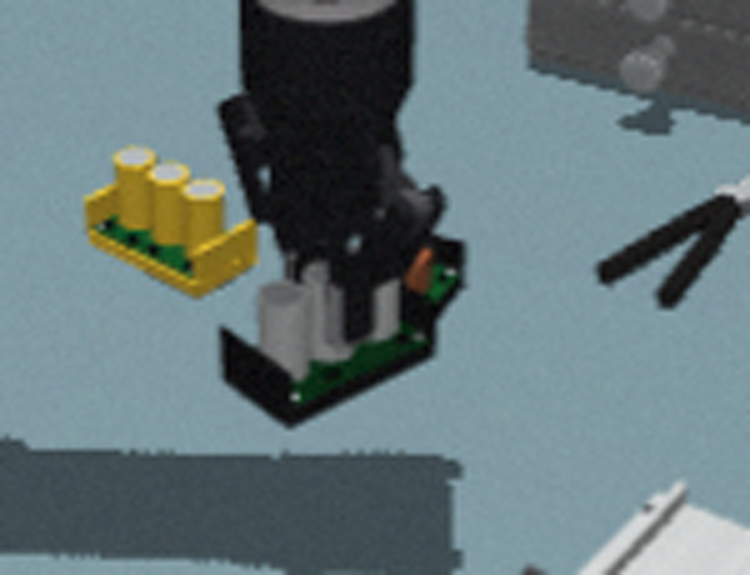

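Module lifted and held level (crop (330,330)). Turning and carrying to the loading end.

```bash
python3 -m crank '[[[0,0,0],[0,0,-5],0.015],[[0,0,0],[0,0,-5],0.015],[[0,0,0],[0,0,-5],0.015],[[0,0,0],[0,0,0],0.015]]'
python3 -c "
from h import *
rep([.6133,.0976,.13],83.17)"
```

```text
t: 6.38
eef_pos: [0.4368, 0.0666, 0.1301]
tool_rot: [-0.001, 0.749, 0.663, -0.001]
contact_force: [0.2, -0.8, -2.0]
gripper_width: 0.265
t 6.375 p [0.4368 0.0666 0.1301] xang 83.07 z [-0.002 -0.    -1.   ] F [ 0.2 -0.8 -2. ] w 0.265 q [ 0.13  0.3  -0.48  2.17  0.21  0.72 -0.62]
tool shift mm [ 52.1 171.5  -0.3]
turn z deg -0.0977711057086168
```

```bash
python3 -m crank '[[[0.005,0.015,0],[0,0,0],0.015],[[0.009,0.03,0],[0,0,0],0.015],[[0.009,0.03,0],[0,0,0],0.015],[[0.009,0.03,0],[0,0,0],0.015],[[0.009,0.03,0],[0,0,0],0.015],[[0.007,0.022,0],[0,0,0],0.015],[[0.004,0.014,0],[0,0,0],0.015],[[0,0,0],[0,0,0],0.015],[[0,0,0],[0,0,0],0.015]]'
python3 -c "
from h import *
rep([.6133,.0976,.041],83.17)
p,d=shot('scene','4');crop('s',p,260,130,370,250,5,'pics/s4.png')
p,d=shot('top','4');crop('s',p,190,100,310,190,6,'pics/t4.png')"
```

```text
t: 7.5
eef_pos: [0.6129, 0.0978, 0.1309]
tool_rot: [-0.0, 0.748, 0.663, -0.001]
contact_force: [0.6, 0.2, -2.8]
gripper_width: 0.271
t 7.5 p [0.6129 0.0978 0.1309] xang 83.11 z [-0.001 -0.    -1.   ] F [ 0.6  0.2 -2.8] w 0.271 q [ 0.05  0.55 -0.42  1.76  0.28  0.89 -0.61]
tool shift mm [-0.1  0.6 89.9]
turn z deg -0.0631566964596999
```

View pics/s4.png

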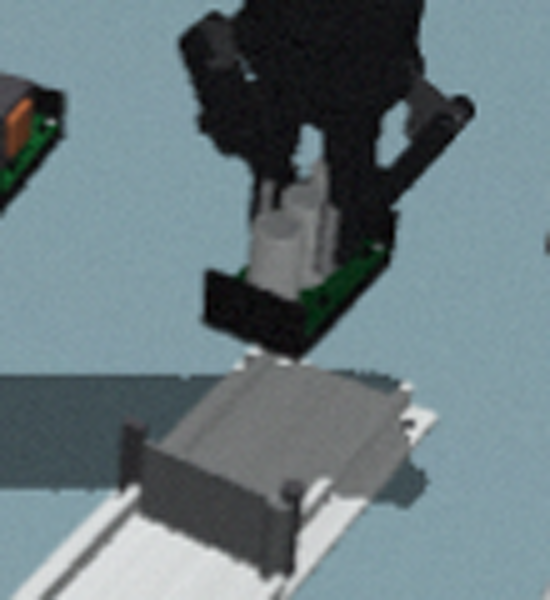

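View pics/t4.png

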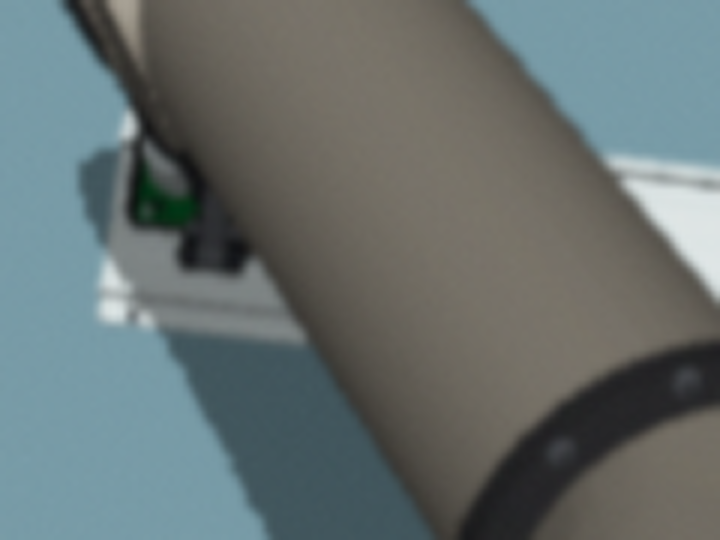

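```bash
python3 - <<'E'
from h import *
uv=np.array([[205,320],[297,358],[392,258]])
px=(uv+.5)/5-.5+[260,130]
P=onz('scene',px,.0948);print(P.round(4),W2L(P)*1000)
E
```

```text
[[0.5838 0.0582 0.0948]
 [0.6301 0.0523 0.0948]
 [0.6418 0.1427 0.0948]] [[ -37.38424083  -24.60742249]
 [ -37.02363882   22.07099515]
 [-128.20746526   22.86891614]]
```

The underside corners land at lane (-37,-25), (-37,22) and (-128,23) mm. That is 90 mm long, parallel to the lane and clear of the walls by about 7 mm. Lowering.

```bash
python3 -m crank '[[[0,0.001,0.015],[0,0,0],0.015],[[0,0.001,0.025],[0,0,0],0.015],[[0,0,0.022],[0,0,0],0.015],[[0,0,0.013],[0,0,0],0.015],[[0,0,0.007],[0,0,0],0.015],[[0,0,0.004],[0,0,0],0.015],[[0,0,0.002],[0,0,0],0.015],[[0,0,0],[0,0,0],0.015]]'
python3 -c "
from h import *
rep([.6133,.0976,.040],83.17)
p,d=shot('scene','5');crop('s',p,260,130,370,250,5,'pics/s5.png')"
```

```text
t: 8.6
eef_pos: [0.616, 0.0978, 0.0437]
tool_rot: [0.0, 0.748, 0.663, 0.0]
contact_force: [-0.4, -0.0, -2.4]
gripper_width: 0.269
t 8.6 p [0.616  0.0978 0.0437] xang 83.11 z [ 0.001  0.    -1.   ] F [-0.4 -0.  -2.4] w 0.269 q [ 0.02  0.67 -0.38  1.8   0.35  0.74 -0.66]
tool shift mm [-0.6 -2.7  3.7]
turn z deg -0.05971196269244672
```

View pics/s5.png

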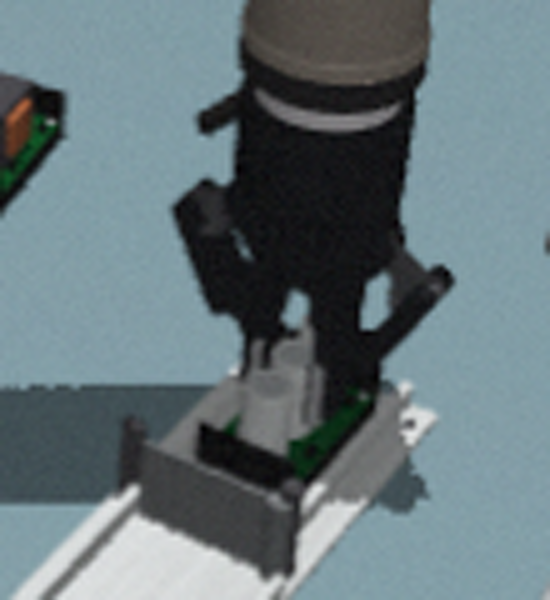

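```bash
python3 -m crank '[[[0,-0.002,0.002],[0,0,0],0.015],[[0,0,0.002],[0,0,0],0.015],[[0,0,0],[0,0,0],0.015],[[0,0,0],[0,0,0],0.015]]'
python3 -c "
from h import *
rep([.6133,.0976,.040],83.17)"
```

```text
t: 9.15
eef_pos: [0.6136, 0.0981, 0.0406]
tool_rot: [0.0, 0.748, 0.663, -0.0]
contact_force: [-4.4, -1.7, 9.2]
gripper_width: 0.266
t 9.15 p [0.6136 0.0981 0.0406] xang 83.12 z [ 0.    -0.001 -1.   ] F [-4.4 -1.7  9.2] w 0.266 q [ 0.02  0.67 -0.38  1.81  0.35  0.73 -0.67]
tool shift mm [-0.6 -0.2  0.6]
turn z deg -0.052541061430105174
```

The height and 9 N upward force show it is seated on the floor (grasped at 0.0365, now 0.0406, which is +4 mm). Releasing.

```bash
python3 -m crank '[[[0,0,0],[0,0,0],0.03],[[0,0,0],[0,0,0],0.045],[[0,0,0],[0,0,0],0.045],[[0,0,-0.02],[0,0,0],0.045],[[0,0,-0.04],[0,0,0],0.045],[[0,0,-0.04],[0,0,0],0.045],[[0,0,0],[0,0,0],0.02],[[0,0,0],[0,0,0],0.02]]'
python3 -c "
from h import *
rep([*L2W(-.150,0),.12],83.17)
p,d=shot('scene','6');crop('s',p,260,130,370,250,5,'pics/s6.png')"
```

```text
t: 10.15
eef_pos: [0.6137, 0.0979, 0.1399]
tool_rot: [0.0, 0.748, 0.663, 0.0]
contact_force: [-0.9, 0.3, 0.3]
gripper_width: 0.232
t 10.15 p [0.6137 0.0979 0.1399] xang 83.11 z [ 0.001 -0.    -1.   ] F [-0.9  0.3  0.3] w 0.232 q [ 0.06  0.54 -0.43  1.76  0.28  0.9  -0.61]
tool shift mm [69.7 -0.4 19.9]
turn z deg -0.06179655495877512
```

View pics/s6.png

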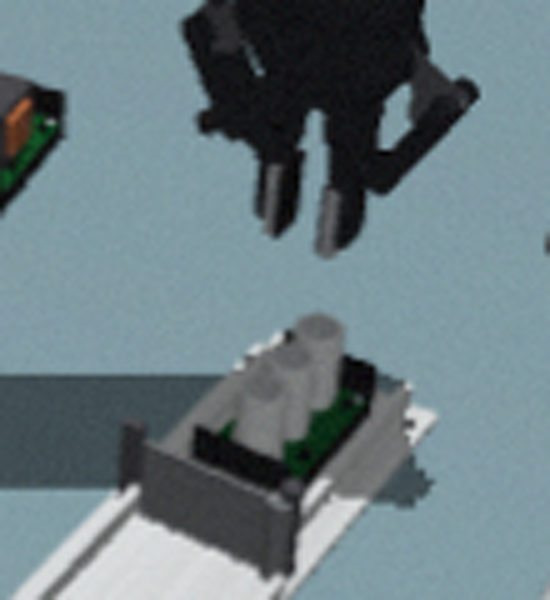

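The module lies flat in the lane, clear of the flap (crop (290,420)). The gripper's lower knuckles are about 43 mm above the TCP and about ±45 mm wide, so I'll push with the TCP at z≈0.030 to clear the 56 mm posts. Moving behind the module.

```bash
python3 -m crank '[[[0.02,0,0],[0,0,0],0.02],[[0.03,0,0],[0,0,0],0.02],[[0.02,0,0],[0,0,0],0.02],[[0,0,0.02],[0,0,0],0.02],[[0,0,0.03],[0,0,0],0.02],[[0,0,0.03],[0,0,0],0.02],[[0,0,0.02],[0,0,0],0.02],[[0,0,0.005],[0,0,0],0.02],[[0,0,0],[0,0,0],0.02]]'
python3 -c "
from h import *
rep([*L2W(-.150,0),.03],83.17)
p,d=shot('scene','7');crop('s',p,260,110,370,230,5,'pics/s7.png')"
```

```text
t: 11.32
eef_pos: [0.6223, 0.1673, 0.0343]
tool_rot: [0.0, 0.748, 0.663, 0.0]
contact_force: [0.7, 0.3, -0.4]
gripper_width: 0.231
t 11.325 p [0.6223 0.1673 0.0343] xang 83.1 z [ 0. -0. -1.] F [ 0.7  0.3 -0.4] w 0.231 q [-0.09  0.71 -0.38  1.75  0.36  0.75 -0.77]
tool shift mm [-0.3 -0.7  4.3]
turn z deg -0.07131799710857933
```

View pics/s7.png

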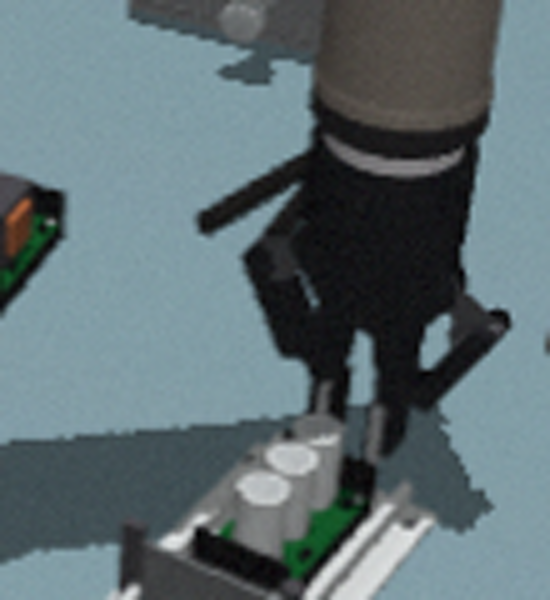

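```bash
python3 -m crank '[[[0,0,0.004],[0,0,0],0.02],[[-0.008,0,0],[0,0,0],0.02],[[-0.01,0,0],[0,0,0],0.02],[[-0.01,0,0],[0,0,0],0.02],[[-0.01,0,0],[0,0,0],0.02],[[-0.01,0,0],[0,0,0],0.02],[[-0.01,0,0],[0,0,0],0.02]]'
python3 -c "
from h import *
rep([*L2W(.08,0),.03],83.17)
p,d=shot('scene','8');crop('s',p,260,130,370,250,5,'pics/s8.png')"
```

```text
t: 12.25
eef_pos: [0.6153, 0.1112, 0.0306]
tool_rot: [-0.001, 0.748, 0.664, 0.001]
contact_force: [0.0, 7.2, 0.2]
gripper_width: 0.239
t 12.25 p [0.6153 0.1112 0.0306] xang 83.18 z [ 0.001  0.003 -1.   ] F [0.  7.2 0.2] w 0.239 q [ 0.    0.69 -0.38  1.8   0.36  0.72 -0.7 ]
tool shift mm [-173.8   -0.4    0.2]
turn z deg 0.007620520793665264
```

View pics/s8.png

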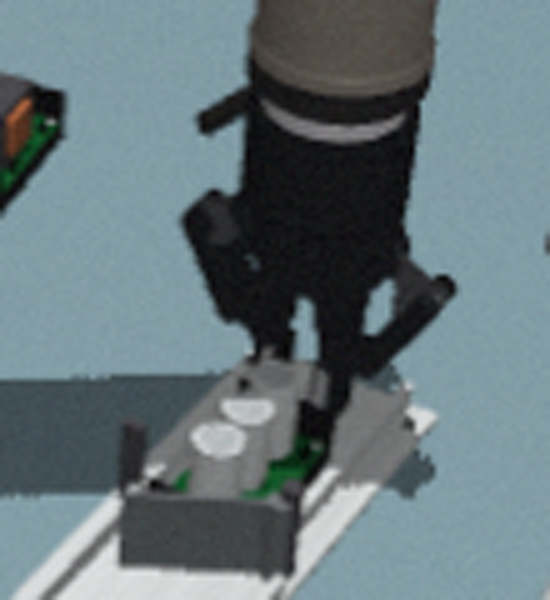

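The module's nose is in contact and the flap is starting to open, tilting inward at crop (205,530). The push force is 7 N and the module is straight. Continuing.

```bash
python3 -m crank '[[[-0.01,0,0],[0,0,0],0.02],[[-0.01,0,0],[0,0,0],0.02],[[-0.01,0,0],[0,0,0],0.02],[[-0.01,0,0],[0,0,0],0.02],[[-0.01,0,0],[0,0,0],0.02],[[-0.01,0,0],[0,0,0],0.02]]'
python3 -c "
from h import *
rep([*L2W(.08,0),.03],83.17)
p,d=shot('scene','9');crop('s',p,230,150,350,270,5,'pics/s9.png')"
```

```text
t: 13.05
eef_pos: [0.608, 0.0495, 0.0304]
tool_rot: [0.0, 0.748, 0.663, 0.0]
contact_force: [0.0, 4.4, 2.4]
gripper_width: 0.234
t 13.05 p [0.608  0.0495 0.0304] xang 83.11 z [ 0. -0. -1.] F [0.  4.4 2.4] w 0.234 q [ 0.1   0.67 -0.38  1.84  0.37  0.7  -0.61]
tool shift mm [-111.6   -0.4    0.4]
turn z deg -0.06295689493356349
```

View pics/s9.png

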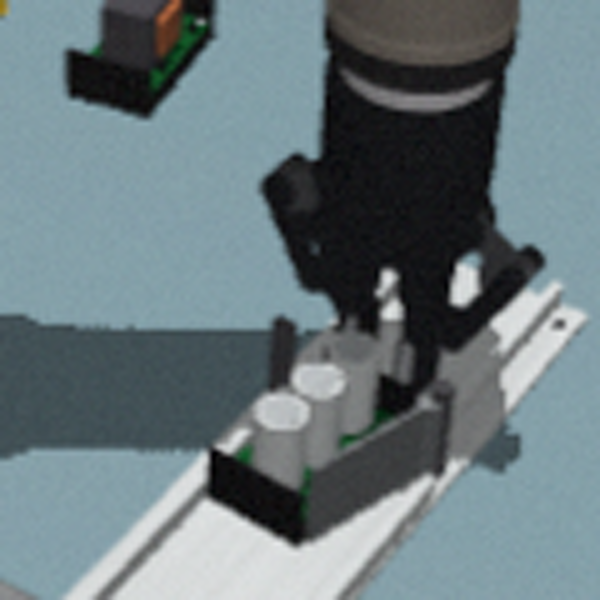

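```bash
python3 - <<'E'
from h import *
def planex(px,x):
    o,d=ray('scene',[px]);d=d[0]
    s=(x-(o[:2]-O)@A)/(d[:2]@A);P=o+s*d;return W2L(P)*1000,P[2]*1000
for nm,uv,x0,xs in(('knuckle8',(362,375),(260,130),(-.094,-.084)),('knuckle8out',(455,288),(260,130),(-.094,-.084)),('knuckle9',(455,348),(230,150),(-.032,-.022)),('k9b',(545,262),(230,150),(-.032,-.022)),('posttop9',(437,388),(230,150),(0,.004))):
    for x in xs: print(nm,x,planex((np.array(uv)+.5)/5-.5+x0,x))
E
```

```text
knuckle8 -0.094 (array([-94.        ,  30.20792833]), np.float64(51.148698586285235))
knuckle8 -0.084 (array([-84.        ,  34.25491221]), np.float64(59.684276547535056))
knuckle8out -0.094 (array([-94.        ,  67.65735516]), np.float64(117.90040483549735))
knuckle8out -0.084 (array([-84.        ,  71.23985718]), np.float64(125.60806742360697))
knuckle9 -0.032 (array([-32.        ,  33.41877779]), np.float64(51.933910423190625))
knuckle9 -0.022 (array([-22.        ,  37.75975005]), np.float64(61.16998553786035))
k9b -0.032 (array([-32.        ,  69.18759631]), np.float64(117.62241431875509))
k9b -0.022 (array([-22.       ,  73.0479744]), np.float64(125.97589075526815))
posttop9 0 (array([-3.33603726e-14,  4.13245873e+01]), np.float64(55.55577508521925))
posttop9 0.004 (array([ 4.        , 43.09458908]), np.float64(59.395845695736526))
```

The knuckle runs from about (y 33–38, z 52–61) outwards and upwards, so it clears the post by only about 6–8 mm. I'll raise 3 mm and narrow the fingers a little for more margin.

```bash
python3 -m crank '[[[0.002,0,0],[0,0,0],0.01],[[0,0,-0.003],[0,0,0],0.01],[[-0.006,0,0],[0,0,0],0.01],[[-0.008,0,0],[0,0,0],0.01],[[-0.008,0,0],[0,0,0],0.01]]'
python3 -c "
from h import *
rep([*L2W(.08,0),.033],83.17)
p,d=shot('scene','10');crop('s',p,230,150,350,270,5,'pics/s10.png')"
```

```text
t: 13.72
eef_pos: [0.6056, 0.0306, 0.0334]
tool_rot: [-0.0, 0.748, 0.664, 0.0]
contact_force: [0.7, 3.2, 1.0]
gripper_width: 0.118
t 13.725 p [0.6056 0.0306 0.0334] xang 83.14 z [ 0.     0.001 -1.   ] F [0.7 3.2 1. ] w 0.118 q [ 0.13  0.66 -0.38  1.85  0.36  0.7  -0.58]
tool shift mm [-92.6  -0.3   0.4]
turn z deg -0.02883001549093933
```

View pics/s10.png

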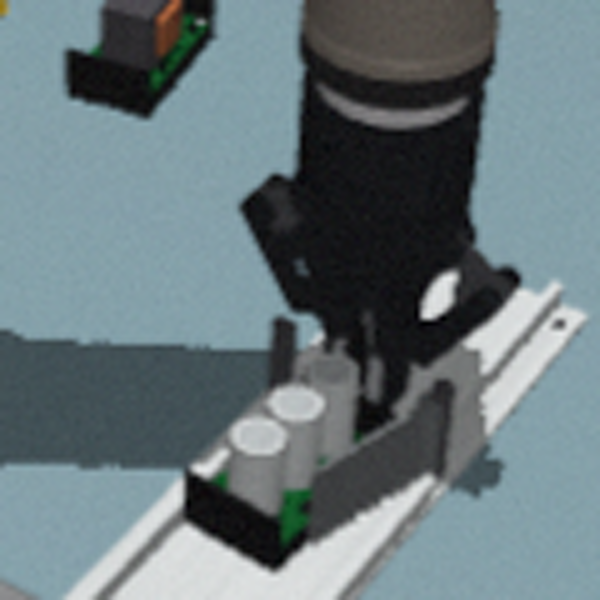

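The module is still straight, with the flap sliding along its left side. Continuing.

```bash
python3 -m crank '[[[-0.008,0,0],[0,0,0],0.01],[[-0.008,0,0],[0,0,0],0.01],[[-0.008,0,0],[0,0,0],0.01],[[-0.008,0,0],[0,0,0],0.01],[[-0.008,0,0],[0,0,0],0.01]]'
python3 -c "
from h import *
rep([*L2W(.08,0),.033],83.17)
p,d=shot('scene','11');crop('s',p,220,170,340,290,5,'pics/s11.png')"
```

```text
t: 14.4
eef_pos: [0.6005, -0.01, 0.0332]
tool_rot: [-0.0, 0.748, 0.663, -0.0]
contact_force: [-1.2, 1.7, 0.4]
gripper_width: 0.12
t 14.4 p [ 0.6005 -0.01    0.0332] xang 83.1 z [-0. -0. -1.] F [-1.2  1.7  0.4] w 0.12 q [ 0.2   0.66 -0.38  1.86  0.37  0.7  -0.52]
tool shift mm [-51.7  -0.    0.2]
turn z deg -0.06718788415363974
```

View pics/s11.png

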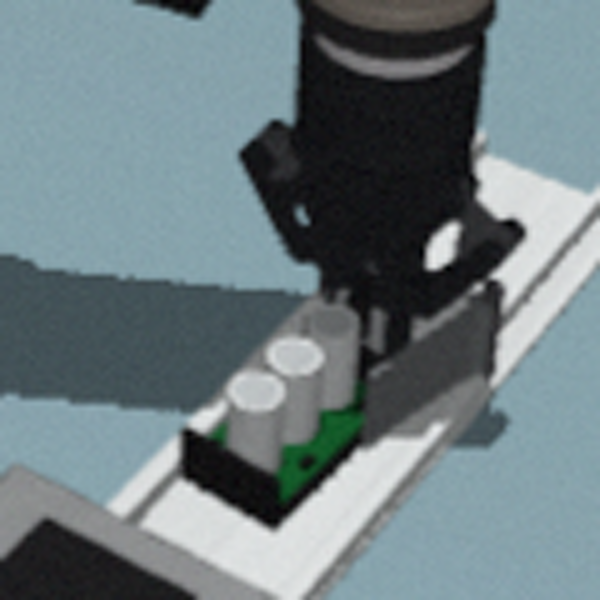

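```bash
python3 -m crank '[[[-0.008,0,0],[0,0,0],0.01],[[-0.008,0,0],[0,0,0],0.01],[[-0.008,0,0],[0,0,0],0.01],[[-0.008,0,0],[0,0,0],0.01],[[-0.008,0,0],[0,0,0],0.01],[[-0.007,0,0],[0,0,0],0.01],[[-0.005,0,0],[0,0,0],0.01],[[0,0,0],[0,0,0],0.01]]'
python3 -c "
from h import *
rep([*L2W(.08,0),.033],83.17)
p,d=shot('scene','12');crop('s',p,210,180,330,300,5,'pics/s12.png')"
```

```text
t: 15.45
eef_pos: [0.5946, -0.0621, 0.0334]
tool_rot: [0.0, 0.749, 0.663, -0.0]
contact_force: [-0.0, -0.7, -0.8]
gripper_width: 0.12
t 15.45 p [ 0.5946 -0.0621  0.0334] xang 83.04 z [ 0.    -0.001 -1.   ] F [-0.  -0.7 -0.8] w 0.12 q [ 0.29  0.65 -0.38  1.87  0.37  0.69 -0.43]
tool shift mm [ 0.8 -0.5  0.4]
turn z deg -0.12567697977219439
```

View pics/s12.png

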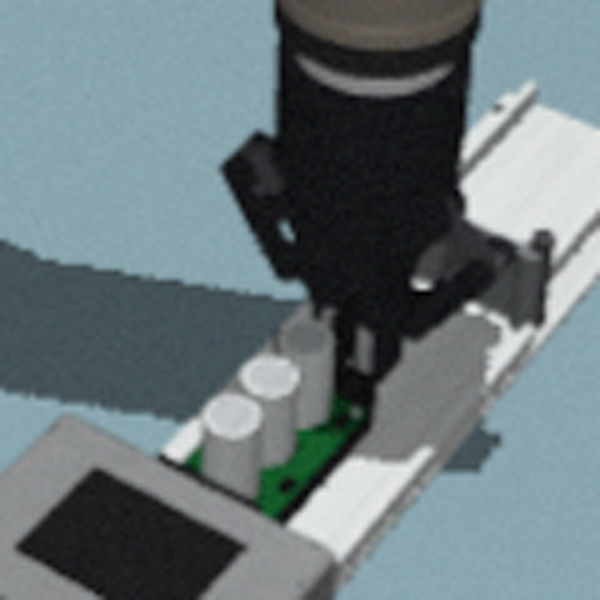

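The module is past the flap, which has swung back behind the fingers (crop (520,280)). Lifting straight out.

```bash
python3 -m crank '[[[0,0,-0.01],[0,0,0],0.01],[[0,0,-0.02],[0,0,0],0.01],[[0,0,-0.03],[0,0,0],0.01],[[0,0,-0.04],[0,0,0],0.01],[[0,0,-0.04],[0,0,0],0.01],[[0,0,-0.03],[0,0,0],0.01],[[0,0,0],[0,0,0],0.01],[[0,0,0],[0,0,0],0.01]]'
python3 -c "
from h import *
rep()
p,d=shot('scene','13');crop('s',p,200,170,350,290,5,'pics/s13.png')
p,d=shot('top','13');cv2.imwrite('pics/t13.png',cv2.cvtColor(p,cv2.COLOR_RGB2BGR))"
```

```text
t: 16.5
eef_pos: [0.5942, -0.0608, 0.2037]
tool_rot: [0.0, 0.748, 0.663, -0.0]
contact_force: [-0.5, -0.0, 0.0]
gripper_width: 0.115
t 16.5 p [ 0.5942 -0.0608  0.2037] xang 83.12 z [ 0. -0. -1.] F [-0.5 -0.   0. ] w 0.115 q [ 0.36  0.43 -0.47  1.76  0.23  1.   -0.32]
```

View pics/s13.png

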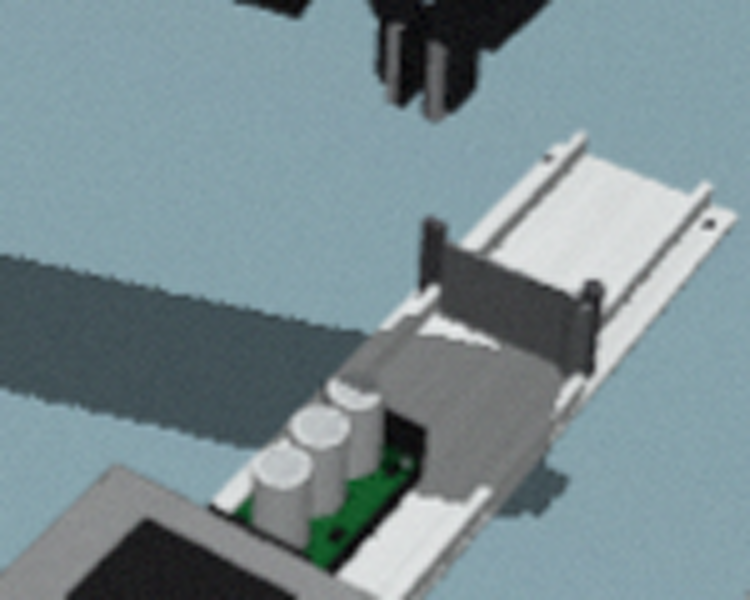

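View pics/t13.png

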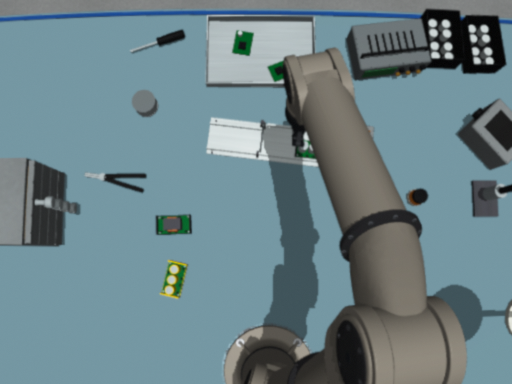

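The flap stands shut across the lane (crop (515,305)) and the module sits flat against the right wall. Checking positions numerically, plus the untouched modules.

```bash
python3 - <<'E'
from h import *
uv=np.array([[355,388],[320,428],[283,466]])
P=onz('scene',(uv+.5)/5-.5+[200,170],.058);print('can tops lane mm',W2L(P)*1000)
a=np.load('pics/scene0.npz')['p'].astype(int);b=np.load('pics/scene13.npz')['p'].astype(int)
for nm,(x0,y0,x1,y1) in dict(coil=(240,140,278,175),sink=(132,250,188,300),yellow=(192,125,235,160),flap=(283,210,322,246)).items():
    d=abs(a-b)[y0:y1,x0:x1].max(2);print(nm,'changed frac',(d>40).mean().round(3))
f=np.load('pics/scene13.npz');v,u=np.mgrid[:384,:512];o,r=ray('scene',np.c_[u.ravel(),v.ravel()]);W=o+r*f['d'].reshape(-1,1);l=W2L(W)
k=(W[:,2]>.03)&(W[:,2]<.048)&(abs(l[:,0])<.05)&(l[:,1]>-.025)&(l[:,1]<.035);s=np.polyfit(l[k,1],l[k,0],1);print('flap x=',s[1]*1000,'angle',s[0],k.sum())
E
```

```text
can tops lane mm [[112.11008845  -6.29259083]
 [139.65065039  -5.31353663]
 [165.75681086  -5.62598984]]
coil changed frac 0.32
sink changed frac 0.0
yellow changed frac 0.0
flap changed frac 0.135
flap x= 1.7606089105788585 angle 0.021567244881622035 156
```

Module centre is at x ≈ 139 (past 116), y ≈ -6. The coil patch changed, probably because the gripper is in front of it. I'll raise the arm and recheck, comparing the flap fit with the initial picture too.

```bash
python3 -m crank '[[[0,0.03,-0.02],[0,0,0],0.01],[[0,0.04,-0.02],[0,0,0],0.01],[[0,0.04,-0.02],[0,0,0],0.01],[[0,0.03,-0.02],[0,0,0],0.01],[[0,0.02,0],[0,0,0],0.01],[[0,0,0],[0,0,0],0.01],[[0,0,0],[0,0,0],0.01]]'
python3 - <<'E'
from h import *
rep()
p,d=shot('scene','14');cv2.imwrite('pics/s14.png',cv2.cvtColor(p,cv2.COLOR_RGB2BGR))
a=np.load('pics/scene0.npz')['p'].astype(int);b=p.astype(int)
for nm,(x0,y0,x1,y1) in dict(coil=(240,140,278,175),sink=(132,250,188,300),yellow=(192,125,235,160),flap=(283,210,322,246)).items():
    dd=abs(a-b)[y0:y1,x0:x1].max(2);print(nm,'changed frac',(dd>40).mean().round(3))
for t in('0','14'):
    f=np.load(f'pics/scene{t}.npz');v,u=np.mgrid[:384,:512];o,r=ray('scene',np.c_[u.ravel(),v.ravel()]);W=o+r*f['d'].reshape(-1,1);l=W2L(W)
    k=(W[:,2]>.03)&(W[:,2]<.048)&(abs(l[:,0])<.05)&(l[:,1]>-.025)&(l[:,1]<.035);s=np.polyfit(l[k,1],l[k,0],1);print(t,'flap x=',s[1]*1000,'slope',s[0],k.sum())
E
```

```text
t: 17.48
eef_pos: [0.7524, -0.0798, 0.282]
tool_rot: [-0.001, 0.748, 0.664, -0.001]
contact_force: [-0.1, -0.4, 0.3]
gripper_width: 0.118
t 17.475 p [ 0.7524 -0.0798  0.282 ] xang 83.14 z [-0.003  0.    -1.   ] F [-0.1 -0.4  0.3] w 0.118 q [ 0.28  0.63 -0.43  1.25  0.26  1.31 -0.27]
coil changed frac 0.0
sink changed frac 0.0
yellow changed frac 0.0
flap changed frac 0.0
0 flap x= 2.0923498307737014 slope 0.03393787796743469 158
14 flap x= 2.031045208383709 slope 0.022051351918913734 153
```

View pics/s14.png

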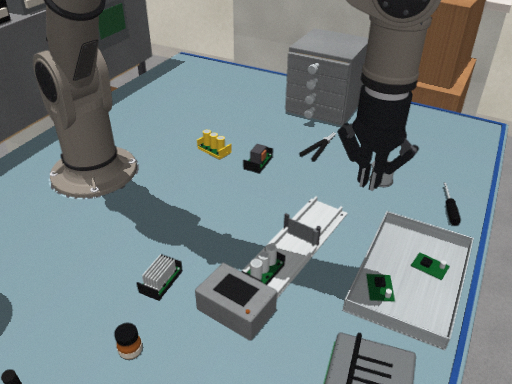

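The full view shows the module in the lane beyond the shut flap (266,263). The flap (303,228), coil (258,157) and sink (160,276) are unchanged from the start picture, and the arm is clear. Handing in.

```bash
python3 -c "
from station import bot
print(bot.hand_in())"
```

```text
the job is handed in; nothing more can be done
None
```

The capacitor module is in the lane beyond the flap, and the job is handed in at about 17.5 s of the 51 s allowed. I gripped it by the middle can, set it lengthwise on the lane floor at the loading end, and pushed it through the flap with the fingers. Then I lifted the fingers straight out.

**Last checks**
- **Module:** its centre is at about lane x = 139, y = -6 mm, past the 116 mm needed. It looks flat and parallel to the lane.
- **Flap:** its image area shows no change from the start picture. The depth fit gives x ≈ 2.0 mm, against 2.1 mm at the start.
- **Other modules:** the coil, the heat sink and the yellow look-alike show no change in the images.
- **Forces:** the highest wrist force in the readings between moves was about 10 N.

**Checks that disagreed**
- The coil and flap areas first showed as changed, most likely because the arm or its shadow was over them. With the arm moved clear, neither showed any change.
- The two cameras disagreed by about 2 mm on the lane's sideways position, within the calibration tolerance. I used a value between the two.

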